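# Clamp a bridge blank in the filing jig

## Robot

A 6-joint arm with a two-finger parallel gripper is mounted at the origin on the work surface. World frame = base frame: x ahead of the robot, y to its left, z up, the work surface at z = 0. Lengths are in mm, angles in rad, forces in N, time in s.
With the tool pointing down it reaches from about 275 to 825 mm from the base axis. Payload 5.2 kg.
Tool frame: the origin (TCP) lies at the very end of the fingers, on their centre line; the grasp point (between the pads) lies 19 mm behind it; z points along the fingers, y is the direction in which the jaws open and shut (so a half turn about z gives the same grasp; the last joint's range is limited). The gripper opens to 93 mm and grips with 3 to 60 N. Pads are 15 mm wide; open, the fingers measure 128 mm over their backs; the gripper's body (75 mm by 188 mm) begins 65 mm behind the grasp point.
Start: joints at [0.978, 0.259, 1.535, -0, 1.348, -0.203], TCP at [208.981, 508.755, 218.653] pointing down, gripper open.
Joint ranges: [-3.14, 3.14], [-0.91, 2.08], [0.19, 2.58], [-1.22, 4.36], [0.22, 2.71], [-3.12, 3.12]. Speed limits (rad/s): [2.57, 2.57, 3.14, 3.14, 3.14, 3.14].

## Interface

Orientations are given as [roll, pitch, yaw] about the fixed x, y, z axes, in that order (R = Rz(yaw) Ry(pitch) Rx(roll)).
In Python, from bench import robot gives the robot as it stands. The module is installed in compiled form; this text tells all that it offers. Calls block until the motion is done:
- robot.move_ptp(position, orientation): joint-space move of the TCP to a pose.
- robot.move_linear(position, ori=None, speed=150, f_stop=None): straight line of the TCP; ori=None keeps the orientation; speed is the mean speed in mm/s. With f_stop (N) it stops when the force on the tool has changed by that much, and returns True; else False.
- robot.move_j(angles): joint-space move.
- robot.move_gripper(opening): opening from 0.0 (shut) to 1.0 (fully open); the grip force is fixed at half the most; returns when the fingers have stopped.
- robot.sleep(seconds).
- robot.inverse_kinematics(position, orientation): joint angles nearest the present ones, or None.
- robot.get_image(name): name is "scene" or "top" or "wrist"; returns a dict with "img" (480x640x3 uint8, blue, green, red), "fovy" (degrees; the focal length in pixels is half the picture's height over the tangent of half this angle, whatever the lens; pixels are square), "cx", "cy" (the principal point, pixels), "eye" and "orientation" of the camera in the world. Camera axes: x right, y down, z forward; pixel columns grow to the right and rows downward; lengths in mm; the calibration is good to about 2 mm. A picture is of the moment at which its call begins. There is no depth.
A pose or a line that the arm cannot do raises robot.MotionError and nothing moves.
- robot.hand_in(): hands the job in, once; it reports no verdict.
Readings, each from a call of its own:
- robot.current_t(): time.
- robot.current_qpos(): joint angles.
- robot.current_joint_vel(): joint speeds.
- robot.current_joint_efforts(): joint torques, N m.
- robot.current_tcp_pos(): TCP position.
- robot.current_eef_rot(): TCP orientation.
- robot.current_contact_force(): force on the tool from outside, world axes, zero at the start.
- robot.current_ft_torque(): the same for the moment, N m.
- robot.current_gripper_width(): opening from 0.0 (shut) to 1.0 (fully open).
Only numpy, scipy, OpenCV 4.12 (cv2) and the standard library are available. Lean on these libraries where they do the work, as an engineer would, in place of code of your own. Each camera call takes 0.05 s, during which the arm holds its last target. There are 200 camera calls.

## Task

Push the loose wooden bridge blank flat along the jig's plate until it is square and flush against both fences of the corner. Then push the knurled collar down and turn it clockwise until its hidden keyway drops over the pin, and push it fully home so that the presser pad clamps the blank. Finish while still holding the collar pushed home, for its spring lifts it if let go, and leave the file, glue bottle and jar where they are.

Things in the scene. Friction and masses are not known exactly. Their poses are not given: they have to be found in the camera images.
- blank_center (a point): Centre of the bridge blank, a loose mid-brown wooden block 40 mm (its x) by 120 mm (its y) by 20 mm high, about 90 g, flat on the jig's plate (top 32 mm above the bench). It starts 35 to 50 mm (seat x) and 20 to 50 mm (seat y) short of its place, up to 0.25 rad out of square.
- seat (a point): Fixed point of the jig: where the blank's centre lies, 22 mm above the bench, once flush in the corner. x and y level along the plate's edges, z up; the jig stands turned by up to 0.35 rad. The long fence lies along y, its face at x = +20 mm, from y = -131 to +74 mm; the short fence lies along x, its face at y = +60 mm, from x = -51 to +34 mm.
- jig: The fixed jig; same axes as the seat, origin 22 mm below it, on the bench. Plywood plate 12 mm thick, from x = -115 to +120 mm and y = -130 to +85 mm; two pale wooden fences on it, 14 mm thick, tops 28 mm above the bench.
- post_axis (a point): Fixed point on the axis of the upright steel post (19 mm diameter), at x = +75 mm, y = 0 from the seat and 72 mm above the bench: where the collar's grip point lies when fully home. A steel cross pin, 4 mm thick and 29 mm long, goes through the post, hidden under the collar; its direction is not known.
- collar_grip (a point): Point on the axis of the knurled collar, 24 mm above its underside, 14 mm below its top: the height to grip. 85 mm above the bench at the start; pushed down while not lined up, the collar stops on the pin 5 mm lower (80 mm); lined up, it goes 13 mm down in all (72 mm) to a firm stop; the pad meets the blank 2 mm before that.
- collar: The knurled collar, a loose aluminium sleeve closed on top, 44 mm diameter, 38 mm high, 0.12 kg, over the post (1.5 mm clearance around), held up by the sprung presser; origin at its underside. Its keyway, 12 mm wide across the bore (fits within 0.2 rad either way), meets the pin after a turn of 0.45 to 1.2 rad clockwise from above (gripping may shift it a little); its start yaw tells nothing of this.
- presser (a joint): Travel of the presser downwards, in m: 0 up, 0.005 when the collar stops on the pin, 0.011 when the pad meets the blank, 0.013 fully home at its end stop. The spring pushes up with 6 N at 0 and 11 N at 0.013 and lifts presser and collar (2.7 N together) when they are not pushed.
- pad (a point): On the presser: underside of its sprung rubber pad (18 mm diameter), above the seat, 43 mm above the bench when up, 32 mm when clamping; it gives 2 mm and then clamps with 6 N. From it a dark steel arm, 18 mm wide and 10 mm thick, runs level over the long fence to a 50 mm ring around the post, under the collar; its top is 61 mm above the bench when up.
- file_center (a point): Bystander: flat file, about 260 mm long and 20 mm wide, wooden handle, lying on the bench; leave alone.
- glue_center (a point): Bystander: white glue bottle, 52 mm diameter, 130 mm high, on the bench, this point 60 mm up; leave alone.
- jar_center (a point): Bystander: amber glass jar with a metal lid, 60 mm diameter, 70 mm high, on the bench, this point 35 mm up; leave alone.
Mind the look-alikes: they are no part of the job. There is more than one size of the part that bears blank_center; the job needs the middle-sized. What is meant by the collar is not orange, and is the smaller of those in its own colour.

How it is judged (in metres and radians):
On the way, in this order (a step that is already met when the one before it is completed fails the run):
1. the blank lies square and flush in the fence corner, before it is clamped (horizontal distance between blank_center and seat below 0.003 m and angle between the y axis of blank_center and the y axis of seat, either way round below 0.03 rad), for 0.2 s.
2. the collar has dropped over the pin and is pushed home, the pad clamping the blank (z of collar_grip in the frame of seat between 0.045 and 0.0525 m and horizontal distance between collar_grip and post_axis below 0.005 m and angle between collar_grip's own z axis and vertical below 0.12 rad and contact force between presser and blank above 2 N and contact force between the fingers and collar above 1 N), for 0.2 s.
At the end, for the whole second after the job is handed in: Blank at rest in the corner (within 3 mm of the seat, square within 0.03 rad); collar down over the pin (grip point 67 to 74.5 mm above the bench, within 5 mm of the post axis, upright within 0.12 rad); presser pushes on the blank with over 2 N; fingers still push on the collar (over 1 N) (all of step 1 and all of step 2 and linear speed of blank below 0.01 m/s); the arm keeps its last pose, push and grip.
It fails at once if a bystander is moved by more than 20 mm (distance of any of file_center, glue_center, jar_center from where it was at the start of the episode above 0.02 m).
It also fails if it takes over 67 s, if anything falls off the work surface, if the arm or the gripper's body presses on something with over 40 N, if the wrist force passes 120 N, or if a joint passes its speed limit or range.

## Working session

There is one attempt and no reset: what is moved stays moved. The work goes in short steps, each a Python script; the robot and the scene stay as the last script left them, time stands still between calls to the robot, and variables do not carry over. Pictures are saved under pics/ and viewed, about 8 in all and at most 12, crops included, and the job is handed in when it is done.

```bash
mkdir -p pics; ls
python3 - <<'E'
from bench import robot
import cv2,json,numpy as np
for n in ["scene","top","wrist"]:
    d=robot.get_image(n); cv2.imwrite(f"pics/{n}0.png",d["img"])
    print(n,{k:(np.round(v,4).tolist() if k!='img' else 0) for k,v in d.items()})
print(robot.current_t(),robot.current_eef_rot())
E
```

```text
pics
scene {'img': 0, 'fovy': 46.899, 'cx': 314.1192, 'cy': 245.1871, 'eye': [1292.3946, 488.8553, 795.0046], 'orientation': [-2.2503, 0.0101, 2.0927]}
top {'img': 0, 'fovy': 43.0348, 'cx': 315.1443, 'cy': 239.1866, 'eye': [362.147, 65.8388, 1205.0177], 'orientation': [-2.9891, -0.0258, -1.5881]}
wrist {'img': 0, 'fovy': 68.0361, 'cx': 318.0043, 'cy': 235.9807, 'eye': [137.9657, 538.0405, 384.2505], 'orientation': [2.863, 0.002, 1.1824]}
0.15 [-3.14019777e+00 -2.71796271e-04  2.75178162e+00]
```

View pics/top0.png

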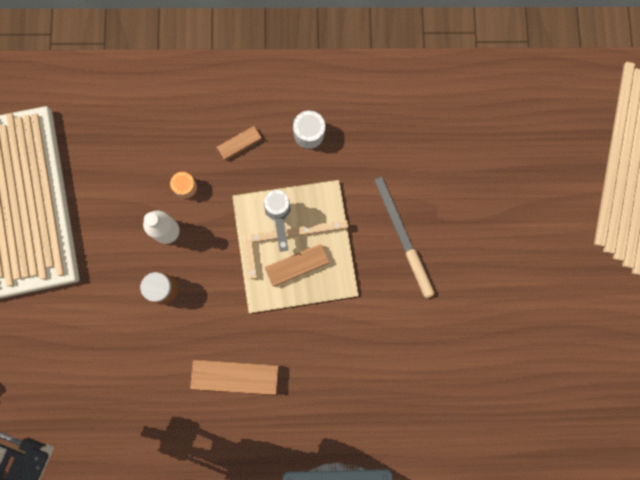

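View pics/scene0.png

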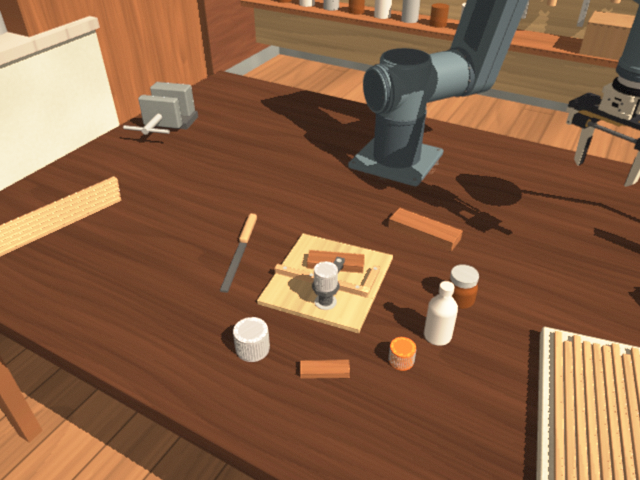

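The pictures show these look-alikes (top view):
- **Blank:** the blocks are at (298,266) on the jig, (239,143) small and (235,377) large. I choose the middle-sized one on the jig.
- **Collar:** the white ones are at (277,204) on the post and (309,129) large, with an orange one at (183,185). I choose the small white one on the post.

The bystanders are the glue at (160,227), the jar at (157,288) and the file at (405,237).

```bash
cat > h.py <<'E'
from bench import robot
import cv2,numpy as np
from scipy.spatial.transform import Rotation as R
def grab(n,save=None):
    d=robot.get_image(n)
    if save: cv2.imwrite(f"pics/{save}.png",d["img"])
    return d
def cast(d,px,z):
    px=np.atleast_2d(np.asarray(px,float)); f=d["img"].shape[0]/2/np.tan(np.radians(d["fovy"])/2)
    r=np.c_[(px[:,0]-d["cx"])/f,(px[:,1]-d["cy"])/f,np.ones(len(px))]@R.from_euler("xyz",d["orientation"]).as_matrix().T
    e=np.asarray(d["eye"]); return e+r*((z-e[2])/r[:,2])[:,None]
def proj(d,p):
    f=d["img"].shape[0]/2/np.tan(np.radians(d["fovy"])/2)
    c=(np.atleast_2d(p)-d["eye"])@R.from_euler("xyz",d["orientation"]).as_matrix()
    return np.c_[f*c[:,0]/c[:,2]+d["cx"],f*c[:,1]/c[:,2]+d["cy"]]
E
python3 - <<'E'
from h import *
d=grab("top"); im=d["img"]; hsv=cv2.cvtColor(im,cv2.COLOR_BGR2HSV)
for p in [(245,300),(330,210),(300,270),(277,204),(240,220)]: print(p,hsv[p[1],p[0]])
m=((hsv[...,2]>150)&(hsv[...,1]>60)&(hsv[...,0]>12)&(hsv[...,0]<30)).astype(np.uint8)*255
roi=np.zeros_like(m); roi[170:325,222:370]=255; m&=roi
c=max(cv2.findContours(cv2.morphologyEx(m,cv2.MORPH_CLOSE,np.ones((15,15))),0,2)[0],key=cv2.contourArea)
q=cv2.boxPoints(cv2.minAreaRect(c)); w=cast(d,q,12); print("plate",q.round(1).tolist(),w.round(1).tolist(),np.linalg.norm(np.diff(w,axis=0),axis=1))
print("collar top",cast(d,[277,202],99))
big=cv2.resize(im[175:320,215:375],None,fx=4.5,fy=4,interpolation=cv2.INTER_CUBIC); cv2.imwrite("pics/crop1.png",cv2.resize(im[175:320,215:375],None,fx=4,fy=4,interpolation=cv2.INTER_CUBIC))
E
```

```text
(245, 300) [ 11 127 130]
(330, 210) [ 19  75 244]
(300, 270) [ 13 125 192]
(277, 204) [ 15  15 233]
(240, 220) [ 19  74 241]
plate [[230.0, 194.39999389648438], [340.3999938964844, 178.1999969482422], [357.8999938964844, 297.1000061035156], [247.5, 313.3999938964844]] [[637.8, 200.5, 12.0], [668.8, -21.3, 12.0], [429.1, -49.9, 12.0], [401.1, 165.8, 12.0]] [223.93186794 241.41426566 217.4818274 ]
collar top [[602.32776502 103.84285661  99.        ]]
```

View pics/crop1.png

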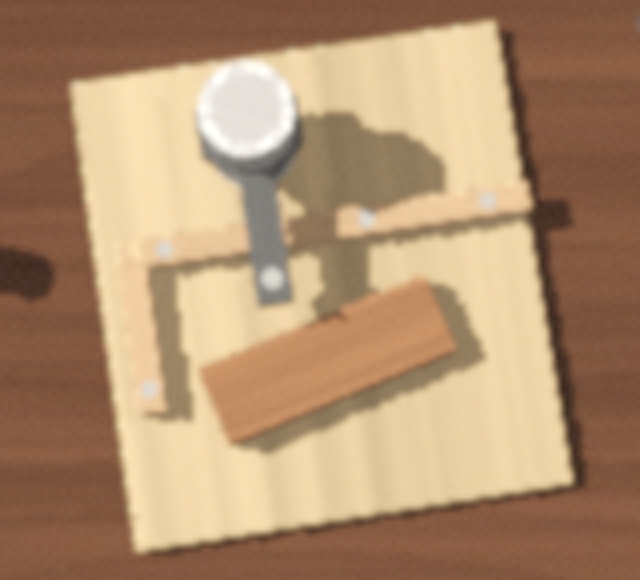

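The close crop confirms the choice. The collar with its dark arm is on the jig, the two pale fences form the corner at crop (130,250), and the blank's corners are at (202,370), (424,280), (455,350) and (232,442). Next I fit the frame and take a wrist view from above.

```bash
cat >> h.py <<'E'
def fit(model,w):
    M=np.array(model,float);W=np.array(w)[:,:2];a,b=M-M.mean(0),W-W.mean(0)
    t=np.arctan2((a[:,0]*b[:,1]-a[:,1]*b[:,0]).sum(),(a*b).sum()); Rm=np.array([[np.cos(t),-np.sin(t)],[np.sin(t),np.cos(t)]])
    o=W.mean(0)-Rm@M.mean(0); return o,t,(a@Rm.T-b)
E
python3 - <<'E'
from h import *
d=grab("top")
u=lambda L:np.array(L)/4+[215,175]
w=cast(d,u([(72,85),(494,22),(575,487),(137,550)]),12)
o,t,e=fit([(120,85),(120,-130),(-115,-130),(-115,85)],w); print("seat",o,t,e.round(1).tolist())
Rm=R.from_euler("z",t).as_matrix()[:2,:2]
print("post",o+Rm@[75,0])
b=cast(d,u([(202,370),(424,280),(455,350),(232,442)]),32)
ob,tb,e=fit([(20,60),(20,-60),(-20,-60),(-20,60)],b); print("blank",ob,tb,e.round(1).tolist(),"in seat",Rm.T@(ob-o),tb-t)
# go to pre-push, high, jaw (tool y) along seat y
g=o+Rm@[-110,-30]
for yaw in (t,t+np.pi):
    q=robot.inverse_kinematics([*g,150],[np.pi,0,yaw]); print(yaw,q)
E
```

```text
seat [527.05249644  93.94577166] 0.13803370423328923 [[0.2, 0.1], [-0.2, -1.0], [1.2, 1.0], [-1.2, -0.0]]
post [601.3391313  104.26545581]
blank [491.72807767  68.12602242] 0.3773964935374378 [[0.3, 1.9], [2.1, -1.5], [-0.6, -1.8], [-1.8, 1.4]] in seat [-38.54111808 -20.71367253] 0.2393627893041486
0.13803370423328923 [-1.47949971e-01  9.61033564e-02  1.91720666e+00 -4.44089210e-16
  1.12828263e+00  1.28481265e+00]
3.279626357823082 [-0.14794997  0.09610336  1.91720666  0.          1.12828263 -1.85678   ]
```

```bash
cat >> h.py <<'E'
T=0.138; O=np.array([527.05,93.95])
def sw(x,y,z): return [*(O+R.from_euler("z",T).as_matrix()[:2,:2]@[x,y]),z]
def ori(dy=0): return [np.pi,0,T+np.pi+dy]
E
python3 - <<'E'
from h import *
robot.move_ptp(sw(-20,0,210),ori())
d=grab("wrist","w1")
print(robot.current_t(),robot.current_gripper_width(),robot.current_contact_force())
for p in [(120,85,12),(120,-130,12),(-115,-130,12),(-115,85,12),(20,60,28),(75,0,99)]: print(p,proj(d,sw(*p)).round())
E
```

```text
2.1583 1.0012306757060598 [-0.52285327  0.48929764 -1.10939713]
(120, 85, 12) [[391. 330.]]
(120, -130, 12) [[204. 329.]]
(-115, -130, 12) [[183. 114.]]
(-115, 85, 12) [[405. 115.]]
(20, 60, 28) [[375. 252.]]
(75, 0, 99) [[317. 336.]]
```

View pics/w1.png

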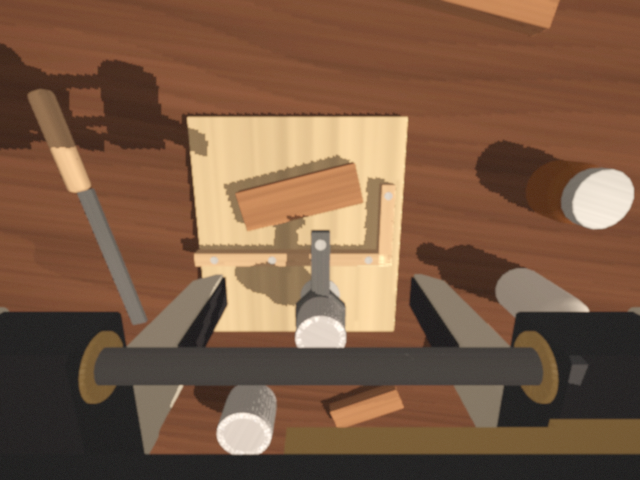

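The wrist view agrees with the fit to within 2–3 px: plate corners at (188,115), (407,115), (395,331), (202,331), and collar top at (320,333). Next I push in x with both fingers, then in y.

Run:
```python
from h import *
robot.move_gripper(0.75)
robot.move_ptp(sw(-94,-21,110),ori())
robot.move_linear(sw(-94,-21,18),speed=100)
a=robot.move_linear(sw(-50,-21,18),speed=50,f_stop=8)
b=robot.move_linear(sw(-22,-21,18),speed=25,f_stop=8) if not a else None
loc=lambda:(R.from_euler("z",T).as_matrix()[:2,:2].T@(robot.current_tcp_pos()[:2]-O)).round(1)
print(a,b,loc(),robot.current_contact_force(),robot.current_t())
robot.move_linear(sw(-60,-21,18),speed=100)
robot.move_linear(sw(-60,-21,120),speed=150)
d=grab("wrist","w2");grab("top","t2")
```

```text
False True [-27.9 -21. ] [-0.12698834 -0.01818473  0.01824354] 6.3
```

View pics/w2.png

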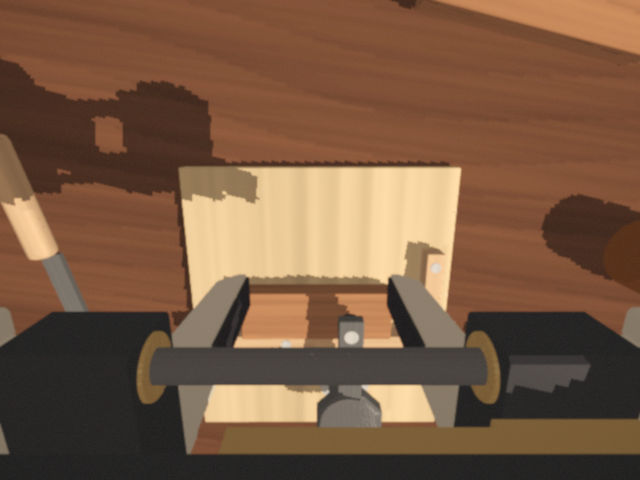

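The blank now lies along the long fence, with contact at x=-27.9 (expected -27.5). Next is the y push, then the settling pushes.

```bash
cat >> h.py <<'E'
loc=lambda:(R.from_euler("z",T).as_matrix()[:2,:2].T@(robot.current_tcp_pos()[:2]-O)).round(1)
E
python3 - <<'E'
from h import *
robot.move_ptp(sw(0,-116,120),ori())
robot.move_gripper(0)
robot.move_linear(sw(0,-116,18),speed=120)
b=robot.move_linear(sw(0,-66,18),speed=30,f_stop=8)
print(b,loc(),robot.current_t())
robot.move_linear(sw(0,-105,18),speed=100)
robot.move_linear(sw(0,-105,120),speed=150)
robot.move_ptp(sw(-60,0,120),ori())
robot.move_gripper(0.75)
robot.move_linear(sw(-60,0,18),speed=120)
b=robot.move_linear(sw(-22,0,18),speed=25,f_stop=8)
print(b,loc(),robot.current_t())
robot.move_linear(sw(-60,0,18),speed=100)
robot.move_linear(sw(-60,0,140),speed=150)
robot.move_ptp(sw(-150,0,230),ori())
d=grab("top","t3"); im=d["img"][175:320,215:375]; cv2.imwrite("pics/crop3.png",cv2.resize(im,None,fx=4,fy=4,interpolation=cv2.INTER_CUBIC))
print(robot.current_t(),(proj(d,[sw(20,60,32),sw(20,-60,32),sw(-20,-60,32),sw(-20,60,32)])-[215,175])*4)
E
```

```text
True [ -0.1 -72.2] 11.7167
True [-28.    0.1] 16.9917
19.05 [[146.26001864 266.88308282]
 [390.20790562 230.21453224]
 [402.88564281 310.51560835]
 [157.78953274 347.76482883]]
```

View pics/crop3.png

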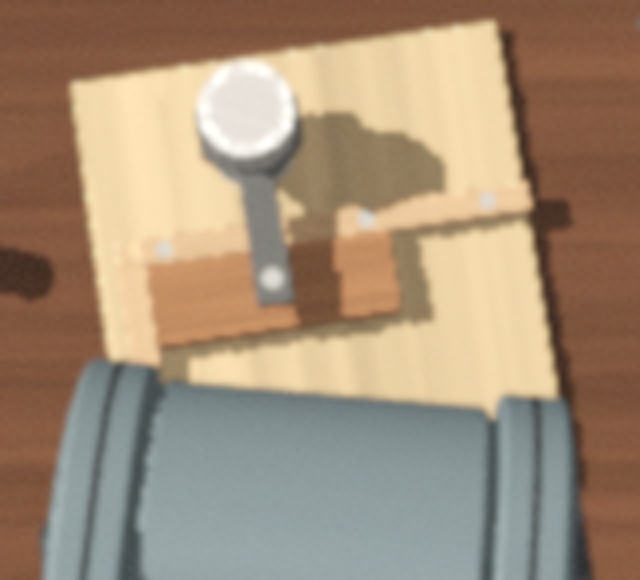

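The blank looks flush against both fences in the crop: its left edge is on the short fence at x≈150 and its top edge on the long fence from (150,265) to (392,232). These match the projected seat corners within about 4 crop px, or 2 mm. Next is the collar.

Run:
```python
from h import *
robot.move_ptp(sw(0,0,200),ori())
robot.move_gripper(1.0)
robot.move_linear(sw(75,0,150),speed=150)
print(robot.move_linear(sw(75,0,66),speed=80,f_stop=8))
f0=robot.current_contact_force(); robot.move_gripper(0.0); robot.sleep(.2)
print(robot.current_gripper_width()*93,f0,robot.current_contact_force(),robot.current_tcp_pos(),robot.current_t(),robot.current_qpos())
b=robot.move_linear(sw(75,0,60),speed=15,f_stop=14)
robot.sleep(.1);print(b,robot.current_tcp_pos(),robot.current_contact_force(),robot.current_t())
```

```text
False
43.74722682702887 [-0.07781878  0.11636472  0.6401563 ] [-1.02276015  4.79783159  1.06231725] [601.23670387 105.08904309  66.13118632] 23.3 [-1.01549635e-02  4.99287763e-01  1.57399475e+00  1.21010708e-03
  1.06829220e+00 -1.71966254e+00]
False [601.25959079 105.09497273  60.85982482] [-2.28879503  4.56805425  6.32970529] 23.95
```

Run:
```python
from h import *
p=np.array([601.2,105.0])
for i in range(15):
    robot.move_linear([*p,57.5],ori(-0.1*i),speed=20); robot.sleep(.1)
    z=robot.current_tcp_pos()[2]; f=robot.current_contact_force()
    print(i,z.round(2),f.round(1),robot.current_ft_torque().round(2)[2],round(robot.current_t(),2))
    if z<59.2: break
```

```text
0 60.04 [-6.9  3.1 16.6] -0.04 24.33
1 59.24 [-5.3  3.5 10.9] -0.12 24.68
2 58.53 [-5.   3.8  9.8] -0.16 25.03
```

Run:
```python
from h import *
d=grab("scene"); im=d["img"][215:325,265:385]; cv2.imwrite("pics/s4.png",cv2.resize(im,None,fx=5,fy=5,interpolation=cv2.INTER_CUBIC))
for z in (99,94,86): print(z,((proj(d,[[601.5,104.5,z],[601.5,104.5,z-38],sw(75+15.5,-15.5,z)])-[265,215])*5).round().tolist())
```

```text
99 [[294.0, 268.0], [294.0, 341.0], [240.0, 283.0]]
94 [[294.0, 278.0], [293.0, 351.0], [240.0, 293.0]]
86 [[294.0, 293.0], [293.0, 366.0], [241.0, 308.0]]
```

View pics/s4.png

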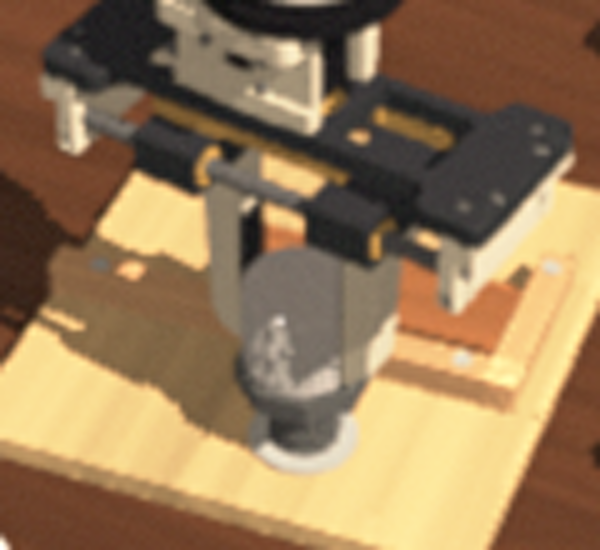

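The collar top centre is at about (293,275), so z≈94–95. The collar is still on the pin and the pads have slid about 2.5 mm down it. I'll keep turning with a lighter push, adjusted from the force reading.

Run:
```python
from h import *
p=np.array([601.2,105.0]); zc=57.5
for i in range(3,16):
    zp=robot.current_tcp_pos()[2]
    robot.move_linear([*p,zc],ori(-0.1*i),speed=20); robot.sleep(.1)
    z=robot.current_tcp_pos()[2]; f=robot.current_contact_force()
    print(i,round(zc,2),z.round(2),f.round(1),robot.current_ft_torque().round(2)[2],round(robot.current_t(),2))
    if f[2]<7.5: zc-=min(.8,(9-f[2])*.15)
    if f[2]>10: zc+=(f[2]-9)*.15
    if z<55.5: break
```

```text
3 57.5 58.31 [-4.4  4.5  8.7] -0.06 25.43
4 57.5 58.2 [-3.6  5.9  6.7] -0.05 25.78
5 57.15 57.9 [-3.4  5.8  6.5] -0.08 26.13
6 56.78 57.61 [-2.9  7.1  6.1] -0.06 26.48
7 56.34 57.26 [-1.9  7.   6.1] -0.13 26.83
8 55.91 57.0 [-2.2  7.4  7.5] -0.03 27.18
9 55.91 56.99 [-4.9  9.6  8.9] 0.1 27.53
10 55.91 56.92 [-6.9 10.7 10. ] 0.23 27.88
11 55.91 56.96 [-5.6  9.9  8.1] 0.29 28.23
12 55.91 57.03 [-5.   7.2  9.1] 0.33 28.58
13 55.91 57.01 [-3.8  2.9  9.3] 0.41 28.93
14 55.91 56.95 [-3.6  1.   8.6] 0.4 29.28
15 55.91 56.9 [-3.5  0.2  8.3] 0.45 29.63
```

Run:
```python
from h import *
d=grab("scene"); im=d["img"][215:325,265:385]; cv2.imwrite("pics/s5.png",cv2.resize(im,None,fx=5,fy=5,interpolation=cv2.INTER_CUBIC))
```

```text
(no output)
```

View pics/s5.png

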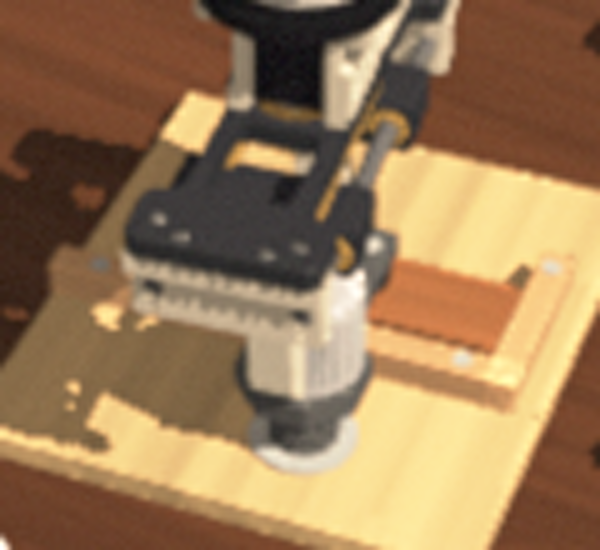

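Two readings are possible. Either the collar is keyed and following the spring (z followed the command at the spring force, then torque built up), or the pads slipped. I'll unwind until the torque is gone and press to see which.

Run:
```python
from h import *
p=np.array([601.2,105.0])
def st(tag):
    robot.sleep(.1);print(tag,robot.current_tcp_pos().round(2),robot.current_contact_force().round(1),robot.current_ft_torque().round(2)[2],round(robot.current_t(),2))
for i in (14,13,12):
    robot.move_linear([*p,55.9],ori(-0.1*i),speed=20); st(i)
for zc in (55,54,53,52,51):
    robot.move_linear([*p,zc],ori(-1.2),speed=20); st(zc)
    if robot.current_contact_force()[2]>17: break
d=grab("scene"); im=d["img"][215:325,265:385]; cv2.imwrite("pics/s6.png",cv2.resize(im,None,fx=5,fy=5,interpolation=cv2.INTER_CUBIC))
```

```text
14 [601.07 104.04  56.94] [-3.3 -0.3  7.9] 0.41 30.03
13 [601.54 103.91  56.97] [-3.1 -0.   6.8] 0.23 30.38
12 [602.1  103.78  57.1 ] [-2.  -1.5  6.3] 0.08 30.73
55 [602.13 103.83  56.25] [-0.9 -1.   6.1] 0.05 31.08
54 [602.11 103.84  55.29] [-1.8 -0.9  7.2] 0.02 31.43
53 [602.09 103.86  54.51] [-2.6 -1.   9.1] 0.01 31.78
52 [602.12 103.83  53.87] [-2.2 -0.9 10.5] -0.03 32.13
51 [602.1  103.86  53.17] [-3.5 -1.6 13.4] 0.02 32.48
```

View pics/s6.png

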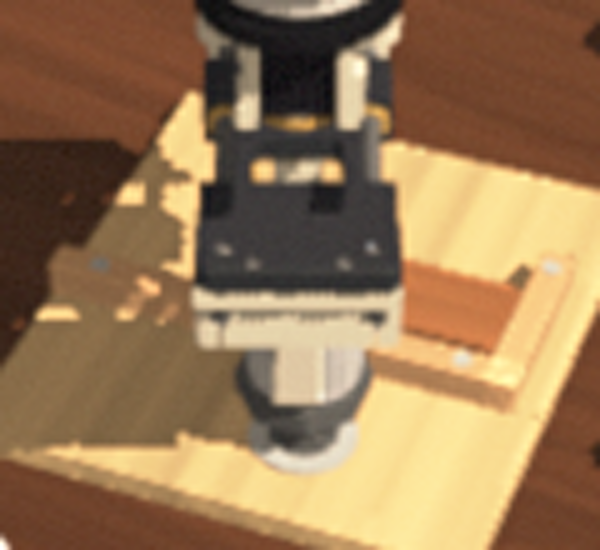

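Run:
```python
from h import *
a=cv2.imread("pics/scene0.png")[215:325,265:385]; a=cv2.resize(a,None,fx=5,fy=5,interpolation=cv2.INTER_CUBIC)
L=[a]+[cv2.imread(f"pics/s{k}.png") for k in (4,5,6)]
L=[cv2.resize(l[300:500,215:395],None,fx=1.1,fy=2.2) for l in L]
for l in L:
    for y in range(0,440,44): cv2.line(l,(0,y),(12,y),(0,0,255),1)
cv2.imwrite("pics/cmp.png",np.hstack(L))
```

```text
(no output)
```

View pics/cmp.png

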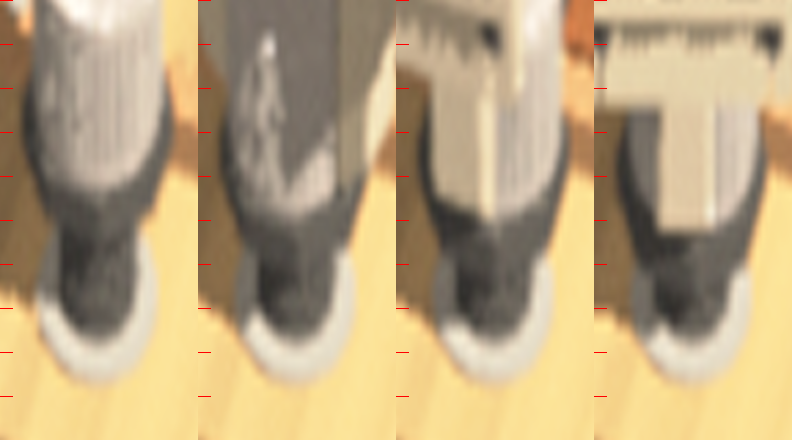

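The collar bottom edge is at cmp y≈193 at the start, 215 in s4 and 218 in s5, so it was about 5 mm down. In s6 the fingers hide it. The 0.45 N m block suggests it may be keyed. A direct test is to release it and press the collar top with shut fingers: it stops at 94 if on the pin, and at 86 if home.

Run:
```python
from h import *
p=np.array([601.8,104.4])
def st(tag):
    robot.sleep(.1);print(tag,robot.current_tcp_pos().round(2),robot.current_contact_force().round(1),robot.current_ft_torque().round(2)[2],round(robot.current_t(),2))
robot.move_gripper(1.0)
robot.move_linear([*p,112],speed=150); robot.move_gripper(0.0)
for zc in (101,97,95,93,91,89,87,85,83.5):
    robot.move_linear([*p,zc],speed=60); st(zc)
    if robot.current_contact_force()[2]>20: break
```

```text
101 [601.62 104.41 100.78] [ 0.5 -0.4  0.8] -0.04 35.91
97 [602.4  104.44  97.65] [-0.1  0.2  4.5] -0.05 36.26
95 [602.36 104.43  95.34] [ 1.8 -0.2  5.2] 0.0 36.61
93 [602.34 104.41  93.38] [1.7 0.8 6.2] -0.02 36.96
91 [602.38 104.44  91.51] [ 2.4 -0.5  6.1] -0.03 37.31
89 [602.36 104.4   89.65] [ 1.4 -0.7  7.1] -0.04 37.66
87 [602.41 104.41  87.94] [ 0.7 -0.1  8.9] -0.03 38.01
85 [602.45 104.42  86.67] [-0.5  0.3 12.9] -0.0 38.36
83.5 [602.54 104.41  86.18] [-3.   0.6 18.9] 0.02 38.71
```

It is keyed: it passed the pin height smoothly and reached a firm stop at 86.2 (86 expected) with 19 N. One last look at the blank before handing in.

Run:
```python
from h import *
s=grab("scene"); t=grab("top")
z=lambda d,y,x:cv2.resize(d["img"][y:y+120,x:x+100],None,fx=4,fy=4,interpolation=cv2.INTER_CUBIC)
cv2.imwrite("pics/fin.png",np.hstack([z(s,210,290),z(t,190,225)]))
q=[sw(20,60,32),sw(20,-60,32),sw(-20,-60,32),sw(-20,60,32)]
print(((proj(s,q)-[290,210])*4).round().tolist(),((proj(t,q)-[225,190])*4+[400,0]).round().tolist(),robot.current_tcp_pos(),robot.current_contact_force())
```

```text
[[285.0, 295.0], [65.0, 238.0], [94.0, 192.0], [309.0, 246.0]] [[506.0, 207.0], [750.0, 170.0], [763.0, 251.0], [518.0, 288.0]] [602.5591301  104.41507867  86.19505224] [-2.29109191 -0.36446144 19.37962569]
```

View pics/fin.png

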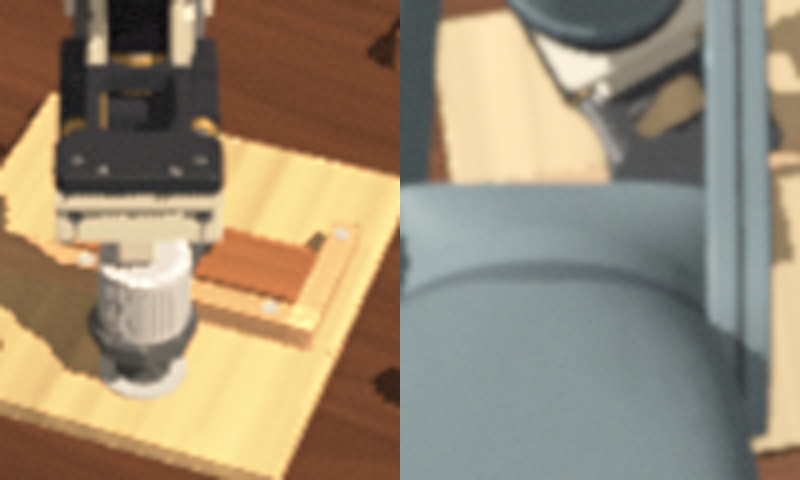

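The scene view shows the collar down on the ring with the fingers pressing its top at (145,255). The blank's visible end is against both fences at about (300,295) and (320,245), with no gap showing.

```bash
python3 -c "
from bench import robot
robot.hand_in(); print(robot.current_t(),robot.current_tcp_pos(),robot.current_contact_force())"
```

```text
the job is handed in; nothing more can be done
the job is handed in; nothing more can be done
```

I handed the job in at about 39 s of the 67 s. The blank is in the corner, the collar is keyed over the pin, and shut fingers are holding it home. The hand-in gives no verdict.

**What I did:**
- **Blank:** I pushed it with two fingers against the long fence, slid it to the short fence, then pressed it square again.
- **Collar:** I gripped it, pressed it down and turned it clockwise until the keyway engaged. The pads slipped a few millimetres down the collar, so I let go and pushed it home from above with the fingers shut.

**Last checks:**
- **Collar height:** the fingertips stopped firmly on its top at 86.2 mm (86 expected), after passing the 94 mm pin stop without resistance.
- **Push:** about 19 N, rising steeply over the last 2 mm as the pad and end stop should give. I did not measure the pad's own force on the blank.
- **Blank:** the push contacts stopped where expected. After the pushes, the top view matched the seat within about 2 mm. The final scene view shows its visible end against both fences with no gap.

**Not fully checked:** the arm hid most of the blank in the final top view. I did not re-measure the file, glue bottle and jar, but no move went near them.

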